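Short spin on the bench centrifuge

ROBOT

A 6-joint arm with a two-finger parallel gripper is mounted at the origin on a cart in front of the work surface, level with it; the furniture and walls round the work are solid. World frame = base frame: x ahead of the robot, y to its left, z up, the work surface at z = 0. Lengths are in m, angles in rad, forces in N, time in s.
With the tool pointing down it reaches from about 0.25 to 0.775 m from the base axis. Payload 4 kg.
Tool frame: the origin (TCP) lies at the very end of the fingers, on their centre line; the grasp point (between the pads) lies 19 mm behind it (arm.tcp_to_grasp is the z of the grasp point in the tool frame, in m); z points along the fingers, y is the direction in which the jaws open and shut (so a half turn about z gives the same grasp; the last joint's range is limited). The gripper opens to 85 mm and grips with 20 to 120 N. Pads are 22 mm wide; open, the fingers measure 114 mm over their backs; the gripper's body (76 mm by 85 mm) begins 54 mm behind the grasp point. The pads swing forward as they close: fully open they stand 13 mm farther back than shut.
Start: joints at [-1.274, 0.087, 1.371, -0, 1.684, -0.103], TCP at [0.214, -0.507, 0.231] pointing down, gripper open.
Joint ranges: [-3.1, 3.1], [-0.76, 2.03], [0.27, 2.55], [-1.08, 4.22], [0.17, 2.65], [-2.57, 2.57]. Speed limits (rad/s): [2.79, 2.79, 3.14, 3.14, 3.14, 3.14].

INTERFACE

Orientations are given as [roll, pitch, yaw] about the fixed x, y, z axes, in that order (R = Rz(yaw) Ry(pitch) Rx(roll)).
In Python, from plant import arm gives the robot as it stands.
- The arm moves only by the tool carry_out, never from a script. Its argument "targets" is one flat list of numbers, 4 for each row, row after row: the shift along the world's x, y, z in mm, then the turn about the world's z in degrees. In form: [x, y, z, yaw, x, y, z, yaw, ...]. A call has 1 to 5 rows; each row is the pose to reach, as a shift and turn from the pose commanded when the call began; what a row does not reach only later rows make up. A row lasts 1/10 s, in which the tool goes at most 50 mm and 8.59 degrees, less where a joint would pass 70% of its speed; a pose out of reach is approached as far as the arm can. A call with a gripper value outside its range is refused whole. "fingers" is the closure, from -1 (fully open) to 1 (shut), set as the call begins (left out, the last holds). The fingers move at their own pace and stop on an object; "newtons" is the grip in N (left out, the last holds). Time passes only in rows, so rows that repeat a pose let the fingers close. It gives the time, the measured TCP pose, the force and the opening at its end, in the units of the state.
- arm.get_obs(): the state, without advancing time (a new reading comes with each control period).
- arm.read_camera(name): name is "side" or "top" or "wrist"; returns a dict with "img" (400x640x3 uint8, blue, green, red), "fovy" (degrees; the focal length in pixels is half the picture's height over the tangent of half this angle, whatever the lens; pixels are square), "cx", "cy" (the principal point, pixels), "xyz" and "attitude" of the camera in the world; the wrist camera has in their place "tool_from_camera" (4x4, takes a point from camera to tool coordinates, whose origin is the TCP and whose axes are the flange's). Camera axes: x right, y up, looking along -z (the intrinsics and any distortion apply to the point x, -y, -z); pixel columns grow to the right and rows downward; lengths in m; the calibration is good to about 2 mm. A picture is of the moment at which its call begins: read the wrist's pose just before it. There is no depth.
- arm.job_done(): hands the job in, once; it reports no verdict.
The state is a dict: "clock": time; "q": joint angles; "dq": joint speeds; "joint_efforts": joint torques, N m; "tcp_pos": TCP position; "orientation": TCP orientation; "contact_force": force on the tool from outside, world axes, zero at the start; "torque": the same for the moment, N m; "width": finger opening in m.
Only numpy, scipy, OpenCV 4.12 (cv2) and the standard library are available. Lean on these libraries where they do the work, as an engineer would, in place of code of your own. Each camera call takes 0.05 s, during which the arm holds its last target.

TASK

Give the loaded tubes a short spin: push the centrifuge's open lid down with your fingertips, without slamming it, until its catch holds it shut by itself; then switch the machine on by pressing the white-marked end of the black rocker; then press the blue short-spin key and keep it held down. The program finishes while the fingers are still holding the blue key down. Leave the green key alone, and do not disturb, pick up or carry any of the things that stand about.

Things in the scene. Friction and masses are not known exactly. Their poses are not given: they have to be found in the camera images.
- centrifuge: white bench centrifuge, fixed, 255 mm deep (its x, front to back) by 240 mm wide (its y, to its left), yaw varies. Origin: at bench height, 130 mm behind its front face. Rear 160 mm: flat deck 112 mm high with bowl and lid. Front 95 mm: panel sloping down to the front by 0.17 rad, 97 mm high at mid-depth; left to right: display, green key, blue key, black rocker, in a row 82 mm ahead of the origin
- lid (a joint): lid angle: 0 shut, 1.35 fully open, starts 0.85 to 1.2 rad, front edge up. Friction holds it when wide open; below about 0.7 rad a spring lifts it again unless its front catch has snapped in. Pressing at the pad takes up to 5 N on the way and 10 to 15 N over the last 10 mm; the catch is in when the lid is at its stop (0, within 0.01). It must not close faster than 3 rad/s
- lid_hinge (a point): middle of the lid's hinge line, fixed on the centrifuge, 115 mm behind its origin and 114.5 mm above the bench; the hinge line runs along the centrifuge's y. The flat lid is 144 mm long from here to its front edge, 180 mm wide and 14 mm thick (9 mm on the underside of the hinge line), with a round window
- lid_pad (a point): middle of the top of the grey ribbed push pad (20 mm deep, 60 mm wide) at the middle of the lid's front edge, on its outer face; moves with the lid: 131 mm from the hinge line along the lid and 14.5 mm square to it (above it when shut). The lid's edge is 13 mm beyond
- rocker (a joint): mains rocker switch: -0.17 rad off (start; its rear end, the one nearer the lid, stands up), +0.17 rad on (rear end down). It snaps over past the middle and stays; about 5 N at the marked end switch it, moving that end 5 mm down
- rocker_on_end (a point): the white-marked ON end of the black rocker (40 mm long fore and aft, 24 mm wide), on its top face, 14 mm behind its pivot, on the right of the panel; moves with the rocker. Press it straight down
- spin_key (a joint): travel of the blue short-spin key: 0 up, 0.005 m fully down; spring, about 1.5 N to start and 4 N fully down; springs back when let go. It counts as pressed beyond 0.0035
- spin_key_top (a point): middle of the top of the blue key (26 mm square, stands 10 mm proud of the panel, right of the green key); moves with the key. The key travels square to the panel; pressing straight down works
- run_key (a joint): travel of the green key, the same sort of key 50 mm to the left of the blue one (middle to middle): 0 up, 0.005 m fully down. Not to be pressed
- tube_rack_small: small empty wire tube rack, 71x92 mm, 105 mm high, loose; stands to the right of the centrifuge. Origin: centre of its underside. Not to be touched
- tip_box: pipette-tip box full of yellow tips, 86x118 mm, 46 mm high (66 mm with its clear, hardly visible lid), loose, right of the centrifuge. Origin: centre of its underside. Not to be touched
- timer: small white bench timer, 24x66 mm, 62 mm high, loose, right of the centrifuge beyond the wire rack. Origin: centre of its underside. Not to be touched
- enzyme_bottle: screw-cap bottle with a blue cap, 48 mm wide, 96 mm high, loose, left of the centrifuge. Origin: centre of its underside. Not to be touched
- marker_blue: marker with a blue cap, 126 mm long, 18 mm thick, lying in front of the extraction cabinet. Origin: centre of its underside. Not to be touched

How it is judged:
On the way, in this order (a step that is already met when the one before it is completed fails the run):
1. the lid is shut and held by its catch, with no finger on it (value of joint lid below 0.03 rad and contact force between the fingers and lid below 0.3 N), for 0.3 s.
2. the rocker is switched on (value of joint rocker above 0.12 rad), for 0.1 s.
3. the blue key is pressed down by the fingers (value of joint spin_key above 0.0035 m and contact force between the fingers and spin_key above 1 N), for 0.2 s.
At the end, for the whole second after the job is handed in: the lid is within 0.03 rad of shut, held by the catch with nothing of the robot on it, the rocker is on (beyond 0.12 rad), and the fingers are holding the blue key more than 3.5 mm down, with 1 to 30 N; the green key is up (all of step 3 and value of joint lid below 0.03 rad and value of joint rocker above 0.12 rad and contact force between the fingers and spin_key below 30 N and contact force between the arm and lid below 0.3 N and value of joint run_key below 0.0025 m); the arm keeps its last pose, push and grip.
It fails at once if the green key is pressed (more than 2.5 mm) (value of joint run_key above 0.0025 m).
It fails at once if the blue key is pressed while the machine is off or the lid is open (value of joint spin_key above 0.0025 m and (value of joint rocker below 0.1 rad or value of joint lid above 0.05 rad)).
It fails at once if the lid is slammed (closes faster than 3 rad/s) (velocity of joint lid below -3 rad/s).
It fails at once if something standing about is shifted or picked up (moved more than 25 mm) (distance of any of tube_rack_small, tip_box, timer, enzyme_bottle, marker_blue from where it was at the start of the episode above 0.025 m).
It also fails if it takes over 53 s, if anything falls off the work surface, if the arm or the gripper's body presses on something with over 40 N, if the wrist force passes 120 N, or if a joint passes its speed limit or range.

## Working session

There is one attempt and no reset: what is moved stays moved. The work goes in short steps, Python scripts to look and compute and a tool call to move; the robot and the scene stay as the last step left them, time stands still between calls to the robot, and variables do not carry over. Pictures are saved under pics/ and viewed, and the job is handed in when it is done.

Besides the shell and the picture viewer there is one more tool, called after ">>>" as a command line: name --argument value ..., lists and objects as JSON in quotes. carry_out: Moves the arm, as the interface text tells. Its arguments: {"type":"object","properties":{"targets":{"type":"array","items":{"type":"number"}},"fingers":{"type":"number"},"newtons":{"type":"number"}},"required":["targets"]}

```bash
ls; mkdir -p pics
python3 - <<'E'
from plant import arm
import cv2
o=arm.get_obs();print(o)
for n in("side","top","wrist"):
    c=arm.read_camera(n);cv2.imwrite(f"pics/{n}0.png",c["img"]);print(n,{k:v for k,v in c.items() if k!="img"})
E
```

```text
pics
{'clock': 0.0, 'q': array([-1.27412180e+00,  8.79654201e-02,  1.37230919e+00, -3.24650898e-05,
        1.68361566e+00, -1.03125904e-01]), 'dq': array([-0.00011562, -0.00035777,  0.00012395,  0.00034015, -0.0003893 ,
       -0.00138394]), 'joint_efforts': array([ 1.47189330e-03, -3.51856577e+01, -3.13270855e+01,  4.04614275e-05,
        1.07041479e-02,  2.56935959e-05]), 'tcp_pos': array([ 0.21389864, -0.50613637,  0.23010558]), 'orientation': array([-3.13930392e+00, -2.04428357e-04,  3.99796581e-01]), 'contact_force': array([-1.35298868,  0.20006218, -0.08641269]), 'torque': array([-0.00196539, -0.0238975 , -0.05276643]), 'width': 0.08525863548221842}
side {'fovy': 44.1151256772373, 'cx': 318.2581707498803, 'cy': 200.62952345305183, 'xyz': array([-0.03448729,  0.72749854,  0.88282207]), 'attitude': array([ 0.92017647,  0.01453006, -2.61734374])}
top {'fovy': 44.523164745637246, 'cx': 312.31170152934874, 'cy': 199.93183361223487, 'xyz': array([-0.2609256 , -0.14971025,  1.44430738]), 'attitude': array([ 0.50797758, -0.0053525 , -1.585087  ])}
wrist {'fovy': 60.853146071768826, 'cx': 320.9538830704902, 'cy': 190.81071507886855, 'tool_from_camera': array([[ 5.40827969e-04,  9.65952376e-01,  2.58719374e-01,
         6.59441175e-02],
       [ 9.99999828e-01, -4.63354171e-04, -3.60428410e-04,
        -1.72754478e-04],
       [-2.28277978e-04,  2.58719525e-01, -9.65952460e-01,
        -1.42613284e-01],
       [ 0.00000000e+00,  0.00000000e+00,  0.00000000e+00,
         1.00000000e+00]])}
```

View pics/side0.png

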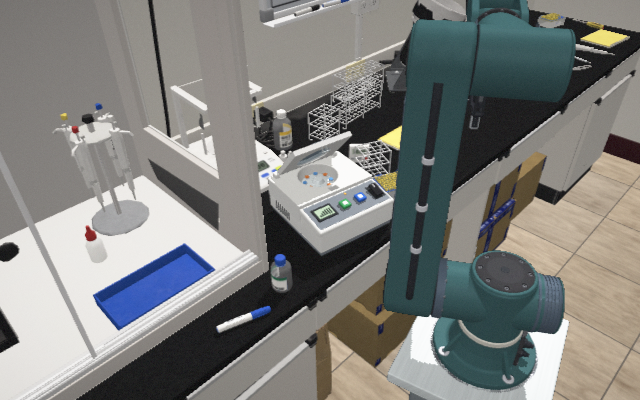

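View pics/top0.png

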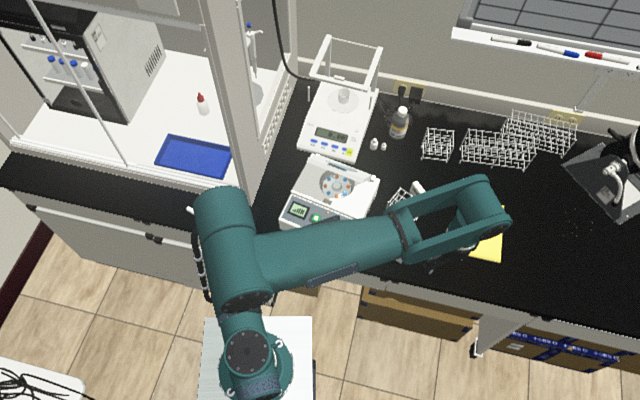

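View pics/wrist0.png

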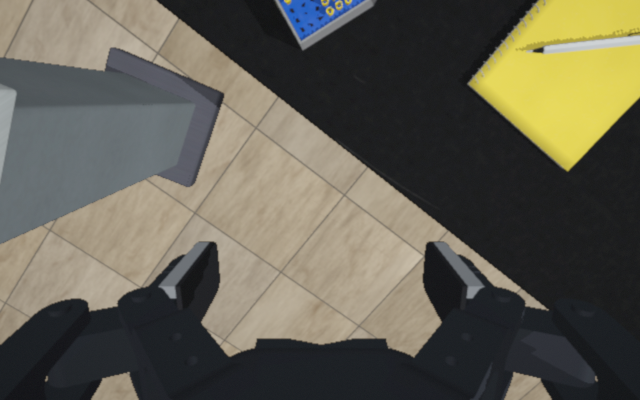

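The side view shows the centrifuge at about (330,195): lid open, blue key near (360,198), green near (343,204) and rocker near (375,190). The arm hides part of it in the top view. I'll zoom in on the side view.

```bash
cat > h.py <<'E'
import numpy as np, cv2
from scipy.spatial.transform import Rotation as R
def rot(a): return R.from_euler('xyz',a).as_matrix()
def pose(c,o=None):
    if 'xyz' in c: return rot(c['attitude']),np.array(c['xyz'])
    T=np.eye(4);T[:3,:3]=rot(o['orientation']);T[:3,3]=o['tcp_pos'];T=T@c['tool_from_camera'];return T[:3,:3],T[:3,3]
def foc(c): return 200/np.tan(np.radians(c['fovy'])/2)
def ray(c,u,v,o=None):
    Rm,p=pose(c,o);f=foc(c);d=Rm@np.array([(u-c['cx'])/f,-(v-c['cy'])/f,-1]);return p,d/np.linalg.norm(d)
def onz(c,u,v,z,o=None):
    p,d=ray(c,u,v,o);return p+d*(z-p[2])/d[2]
def proj(c,P,o=None):
    Rm,p=pose(c,o);f=foc(c);q=Rm.T@(np.array(P)-p);return c['cx']+f*q[0]/-q[2],c['cy']+f*q[1]/q[2]
E
python3 - <<'E'
import cv2
a=cv2.imread('pics/side0.png')[120:270,210:410];cv2.imwrite('pics/s0z.png',cv2.resize(a,None,fx=4,fy=4,interpolation=cv2.INTER_CUBIC))
a=cv2.imread('pics/top0.png')[130:250,260:420];cv2.imwrite('pics/t0z.png',cv2.resize(a,None,fx=5,fy=5,interpolation=cv2.INTER_CUBIC))
E
```

```text
(no output)
```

View pics/s0z.png

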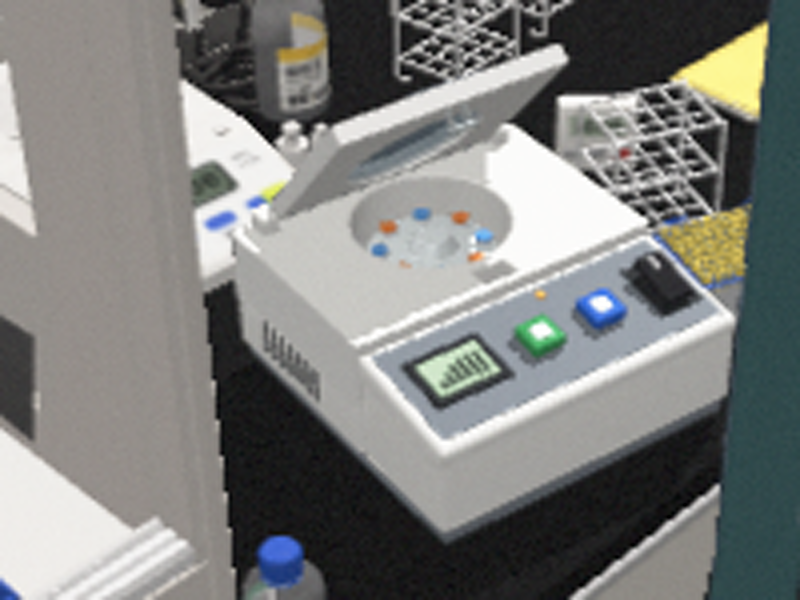

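View pics/t0z.png

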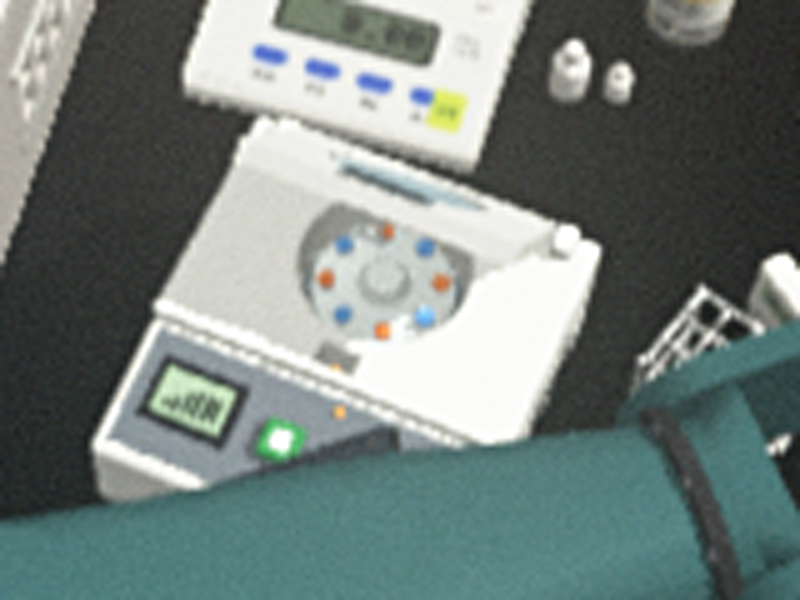

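Run:
```python
from plant import arm
from h import *
c=arm.read_camera('side');t=arm.read_camera('top')
s=lambda u,v:((u+.5)/4-.5+210,(v+.5)/4-.5+120)
tt=lambda u,v:((u+.5)/5-.5+260,(v+.5)/5-.5+130)
P=lambda n,x:print(n,np.round(x*1000,1))
g=onz(c,*s(541,331),.107);b=onz(c,*s(601,303),.107)
P('green',g);P('blue',b);print('dist',np.linalg.norm(g-b))
d=g-b;yaw=np.arctan2(d[1],d[0])-np.pi/2
print('yaw',np.degrees(yaw))
P('greentop',onz(t,*tt(281,438),.107))
for n,uv in dict(deckfl=(362,345),deckfr=(648,222),deckrl=(238,237)).items():P(n,onz(c,*s(*uv),.112))
for n,uv in dict(deckfl=(157,308),decklrear=(597,243)).items():P('top '+n,onz(t,*tt(*uv),.112))
P('footfl',onz(c,*s(447,538),.003))
# lid front edge corners in side view
P('front panel left',onz(c,*s(447,452),.089))
P('front panel right',onz(c,*s(732,318),.089))
```

```text
green [ 421.7 -176.1  107. ]
blue [ 401.2 -221.9  107. ]
dist 0.05019601554492073
yaw -24.042548662503552
greentop [ 422.6 -177.4  107. ]
deckfl [ 511.5 -102.2  112. ]
deckfr [ 411.4 -315.5  112. ]
deckrl [ 649.5 -163.7  112. ]
top deckfl [ 512.9 -100.7  112. ]
top decklrear [ 557.9 -382.2  112. ]
footfl [434.3 -73.8   3. ]
front panel left [426.2 -61.4  89. ]
front panel right [ 327.9 -271.    89. ]
```

Run:
```python
from plant import arm
from h import *
c=arm.read_camera('side');t=arm.read_camera('top')
a=np.radians(-24.6);bk=np.array([np.cos(a),np.sin(a),0]);l=np.array([-bk[1],bk[0],0]);z=np.array([0,0,1.])
O=np.array([.4933,-.2235,0]);H=O+.115*bk+.1145*z
sz=lambda p:np.round(((p[0]-210+.5)*4-.5,(p[1]-120+.5)*4-.5))
tz=lambda p:np.round(((p[0]-260+.5)*5-.5,(p[1]-130+.5)*5-.5))
print('hinge L,R',[sz(proj(c,H+s*.09*l)) for s in(1,-1)],[tz(proj(t,H+s*.09*l)) for s in(1,-1)])
for th in np.arange(.8,1.25,.05):
    u=-bk*np.cos(th)+z*np.sin(th);n=bk*np.sin(th)+z*np.cos(th)
    r=[H+.144*u+.005*n+s*.09*l for s in(1,-1)]; q=[H+.144*u-.009*n+s*.09*l for s in(1,-1)]
    print(round(th,2),'outer',[sz(proj(c,x)) for x in r],'inner',[sz(proj(c,x)) for x in q],'top',[tz(proj(t,x)) for x in r])
```

```text
hinge L,R [array([276., 221.]), array([485., 138.])] [array([294., 143.]), array([552., 238.])]
0.8 outer [array([346., 150.]), array([572.,  64.])] inner [array([356., 170.]), array([581.,  83.])] top [array([233., 166.]), array([514., 270.])]
0.85 outer [array([341., 140.]), array([567.,  54.])] inner [array([351., 160.]), array([576.,  73.])] top [array([236., 154.]), array([518., 259.])]
0.9 outer [array([336., 130.]), array([562.,  45.])] inner [array([346., 149.]), array([571.,  63.])] top [array([240., 143.]), array([522., 247.])]
0.95 outer [array([331., 120.]), array([556.,  36.])] inner [array([341., 139.]), array([567.,  54.])] top [array([244., 132.]), array([526., 236.])]
1.0 outer [array([325., 111.]), array([551.,  28.])] inner [array([336., 129.]), array([561.,  44.])] top [array([248., 120.]), array([531., 224.])]
1.05 outer [array([319., 102.]), array([545.,  19.])] inner [array([330., 120.]), array([556.,  36.])] top [array([253., 109.]), array([535., 213.])]
1.1 outer [array([314.,  93.]), array([539.,  11.])] inner [array([325., 110.]), array([551.,  27.])] top [array([257.,  98.]), array([540., 201.])]
1.15 outer [array([308.,  85.]), array([533.,   4.])] inner [array([319., 101.]), array([545.,  19.])] top [array([261.,  86.]), array([544., 190.])]
1.2 outer [array([302.,  77.]), array([527.,  -3.])] inner [array([313.,  93.]), array([539.,  11.])] top [array([266.,  76.]), array([549., 178.])]
```

>>> carry_out --targets '[0, 0, 45, 0, 10, 15, 90, -8, 35, 45, 120, -16, 65, 80, 135, -24, 95, 115, 150, -32]' --fingers 1

```text
clock: 0.85
tcp_pos: [0.3089, -0.3919, 0.3826]
orientation: [3.14, -0.002, -0.161]
contact_force: [0.6, 0.6, -0.9]
width: 0.0125
```

>>> carry_out --targets '[35, 35, 0, -8, 70, 70, 0, -15.5, 105, 105, 0, -15.5, 135, 140, 0, -15.5, 160, 175, 0, -15.5]'

```text
clock: 1.35
tcp_pos: [0.4695, -0.216, 0.3806]
orientation: [-3.142, -0.0, -0.424]
contact_force: [0.7, -0.7, -1.1]
width: -0.0001
```

>>> carry_out --targets '[0, 0, 0, 0, 0, 0, 0, 0, 0, 0, 0, 0]'

```text
clock: 1.65
tcp_pos: [0.4677, -0.2185, 0.3809]
orientation: [3.141, 0.0, -0.426]
contact_force: [0.2, -0.1, -0.3]
width: -0.0002
```

Run:
```python
from plant import arm
import cv2
o=arm.get_obs();print(o['clock'],o['tcp_pos'],o['orientation'],o['q'],o['width'])
for n in("wrist","top"):
    c=arm.read_camera(n);cv2.imwrite(f"pics/{n}1.png",c["img"])
```

```text
1.65 [ 0.46772696 -0.21852332  0.38088838] [ 3.14092126e+00  8.53495726e-05 -4.25862978e-01] [-5.46495124e-01  3.14328802e-02  1.13449743e+00 -7.36313265e-04
  1.97566617e+00  1.44987412e+00] -0.00016163386620216382
```

View pics/wrist1.png

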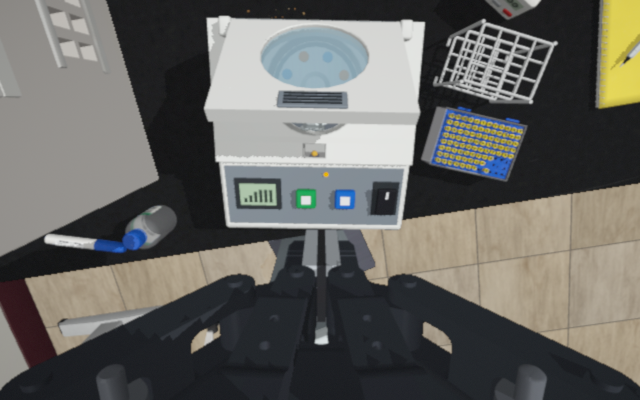

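The wrist view shows it all: green key (305,199), blue key (345,200), rocker (385,198), pad (312,99). Next I'll take sub-pixel positions by mask.

Run:
```python
from plant import arm
from h import *
o=arm.get_obs();c=arm.read_camera('wrist');im=c['img']
hsv=cv2.cvtColor(im,cv2.COLOR_BGR2HSV)
def blobs(m,x0,y0,x1,y1):
    k=np.zeros_like(m);k[y0:y1,x0:x1]=m[y0:y1,x0:x1];n,_,s,ce=cv2.connectedComponentsWithStats(k)
    i=1+np.argmax(s[1:,4]);return s[i],ce[i]
P=lambda n,u,v,z:print(n,(round(u,1),round(v,1)),np.round(1000*onz(c,u,v,z,o),1))
for n,m,b in [('green',cv2.inRange(hsv,(45,80,50),(85,255,255)),(285,180,328,220)),('blue',cv2.inRange(hsv,(100,100,50),(130,255,255)),(328,180,366,220)),('rocker',cv2.inRange(hsv,(0,0,0),(180,255,60)),(366,172,400,222))]:
    s,ce=blobs(m,*b);print(n,s,ce);P(n,s[0]+s[2]/2-.5,s[1]+s[3]/2-.5,.107)
a=im[70:235,200:440];cv2.imwrite('pics/w1z.png',cv2.resize(a,None,fx=3.3,fy=3.3,interpolation=cv2.INTER_CUBIC))
a=im[160:235,280:420];cv2.imwrite('pics/w1zz.png',cv2.resize(a,None,fx=5.5,fy=5.5,interpolation=cv2.INTER_CUBIC))
```

```text
green [295 189  21  20 305] [305.29508197 197.76721311]
green (np.float64(305.0), np.float64(198.5)) [ 425. -177.  107.]
blue [334 189  21  20 309] [343.83495146 197.93851133]
blue (np.float64(344.0), np.float64(198.5)) [ 404.5 -222.2  107. ]
rocker [371 183  27  32 713] [383.37307153 198.4628331 ]
rocker (np.float64(384.0), np.float64(198.5)) [ 383.4 -268.6  107. ]
```

View pics/w1z.png

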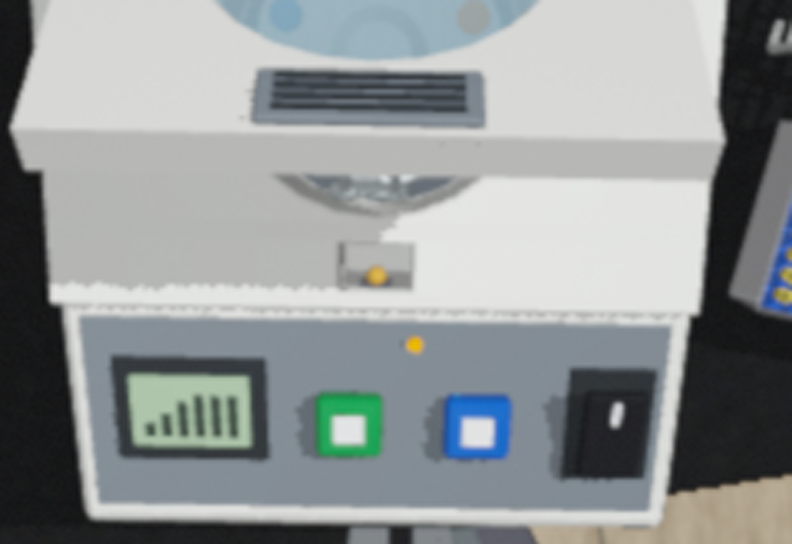

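View pics/w1zz.png

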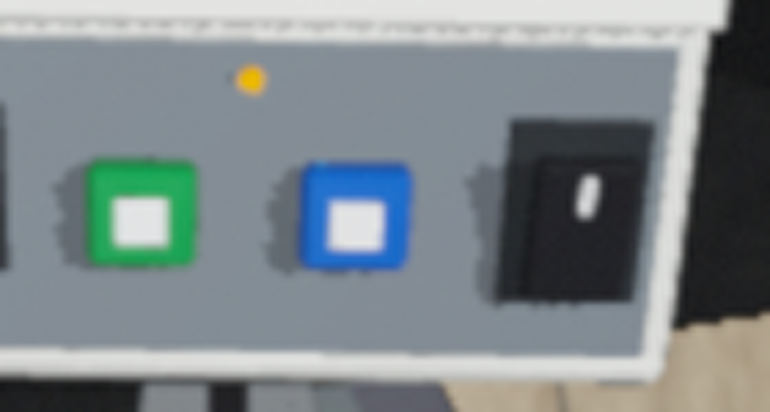

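Run:
```python
from plant import arm
from h import *
o=arm.get_obs();c=arm.read_camera('wrist')
Z=lambda u,v:((u+.5)/3.3-.5+200,(v+.5)/3.3-.5+70)
ZZ=lambda u,v:((u+.5)/5.5-.5+280,(v+.5)/5.5-.5+160)
P=lambda n,x:print(n,np.round(x*1000,1))
P('blue icon',onz(c,*ZZ(356,225),.107,o));P('green icon',onz(c,*ZZ(141,222),.107,o))
P('mark',onz(c,*ZZ(588,197),.112,o))
fl=onz(c,*Z(50,302),.112,o);fr=onz(c,*Z(698,312),.112,o);P('deckfl',fl);P('deckfr',fr)
d=fl-fr;yaw=np.arctan2(d[1],d[0])-np.pi/2;print('yaw',np.degrees(yaw),np.linalg.norm(d))
a=np.radians(-24.5);bk=np.array([np.cos(a),np.sin(a),0]);l=np.array([-bk[1],bk[0],0]);z=np.array([0,0,1.])
Os=[(fl+fr)/2*[1,1,0]+.035*bk]
P('O deck',Os[0])
b=(onz(c,*ZZ(356,225),.107,o)+onz(c,*ZZ(141,222),.107,o))/2
print('keys mid fwd,left of O',np.round(1000*np.array([-(b-Os[0])@bk,(b-Os[0])@l]),1))
O=Os[0]
H=O+.115*bk+.1145*z
for th in np.arange(.82,1.06,.03):
    u=-bk*np.cos(th)+z*np.sin(th);n=bk*np.sin(th)+z*np.cos(th)
    f=lambda x:np.round(((proj(c,x,o)[0]-200+.5)*3.3-.5,(proj(c,x,o)[1]-70+.5)*3.3-.5))
    print(round(th,2),'pad',f(H+.131*u+.0145*n),'corners',f(H+.144*u+.005*n+.09*l),f(H+.144*u+.005*n-.09*l),np.round(1000*(H+.131*u+.0145*n)))
```

```text
blue icon [ 401.9 -221.5  107. ]
green icon [ 423.2 -176.4  107. ]
mark [ 387.6 -272.7  112. ]
deckfl [515.  -97.6 112. ]
deckfr [ 412.  -314.9  112. ]
yaw -25.352159022433778 0.24038430733608462
O deck [ 495.4 -220.8    0. ]
keys mid fwd,left of O [ 84.4 -14.5]
0.82 pad [364. 112.] corners [ 21. 174.] [707. 175.] [ 528. -236.  220.]
0.85 pad [364.  99.] corners [ 17. 162.] [710. 162.] [ 531. -237.  222.]
0.88 pad [363.  86.] corners [ 12. 149.] [714. 149.] [ 534. -238.  225.]
0.91 pad [363.  72.] corners [  7. 135.] [718. 136.] [ 537. -240.  227.]
0.94 pad [362.  58.] corners [  3. 121.] [722. 122.] [ 540. -241.  229.]
0.97 pad [362.  43.] corners [ -2. 106.] [725. 107.] [ 544. -243.  231.]
1.0 pad [362.  28.] corners [-6. 91.] [729.  91.] [ 547. -244.  233.]
1.03 pad [361.  12.] corners [-11.  75.] [733.  75.] [ 550. -246.  234.]
1.06 pad [361.  -4.] corners [-15.  58.] [736.  59.] [ 553. -247.  236.]
```

>>> carry_out --targets '[45, -17, -20, 0, 89, -34, -50, 0, 89, -34, -90, 0, 89, -34, -121, 0, 89, -34, -121, 0]'

```text
clock: 2.35
tcp_pos: [0.5546, -0.2515, 0.2521]
orientation: [-3.14, 0.014, -0.426]
contact_force: [-0.6, -0.2, -0.1]
width: -0.0
```

Run:
```python
from plant import arm
from h import *
o=arm.get_obs();print(o['clock'],o['tcp_pos'],o['orientation'][2],o['contact_force'])
c=arm.read_camera('side');cv2.imwrite('pics/s2z.png',cv2.resize(c['img'][90:270,210:410],None,fx=4,fy=3.3,interpolation=cv2.INTER_CUBIC))
bk=np.array([np.cos(np.radians(-25)),np.sin(np.radians(-25))]);l=np.array([-bk[1],bk[0]])
H=np.array([.5982,-.2716,.1145])
print('b',(o['tcp_pos'][:2]-H[:2])@bk,'lat',(o['tcp_pos'][:2]-H[:2])@l)
p0=None
for th in [.89,.8,.7,.6,.5,.4,.3,.2,.1,.05,0]:
    s=131+(1-th/.89)*5
    b=-s*np.cos(th)+14.5*np.sin(th)+11;zz=s*np.sin(th)+14.5*np.cos(th)+114.5
    xy=H[:2]*1000+b*bk
    print(th,np.round(xy-o['tcp_pos'][:2]*1000,1),round(zz-o['tcp_pos'][2]*1000,1),round(zz,1))
```

```text
2.35 [ 0.55457552 -0.2515471   0.2521053 ] -0.4264127073765309 [-0.56485091 -0.15075574 -0.08505033]
b -0.048011930514398164 lat -0.00026240094937220984
0.89 [-10.9   5.4] -26.7 225.4
0.8 [-20.    9.6] -33.2 218.9
0.7 [-29.5  14. ] -41.4 210.7
0.6 [-38.2  18.1] -50.7 201.4
0.5 [-46.   21.8] -61.0 191.1
0.4 [-52.9  25. ] -72.2 179.9
0.3 [-58.8  27.7] -84.1 168.0
0.2 [-63.6  29.9] -96.6 155.5
0.1 [-67.2  31.6] -109.7 142.4
0.05 [-68.6  32.3] -116.3 135.8
0 [-69.7  32.8] -123.1 129.0
```

View pics/s2z.png

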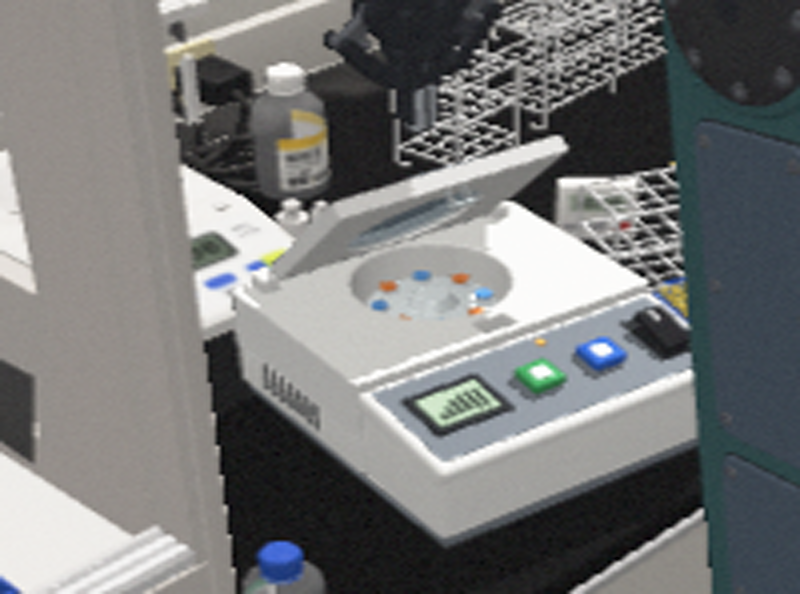

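>>> carry_out --targets '[0, 0, 0, 0, 0, 0, -10, 0, -2, 1, -18, 0, -2, 1, -18, 0]'

```text
clock: 2.8
tcp_pos: [0.5546, -0.2505, 0.2414]
orientation: [-3.142, 0.001, -0.425]
contact_force: [-0.5, -0.7, 0.8]
width: 0.0003
```

Run:
```python
from plant import arm
o=arm.get_obs();print(o['clock'],o['tcp_pos'],o['orientation'],o['contact_force'],o['q'],o['dq'])
```

```text
2.8 [ 0.55460021 -0.25049724  0.2413711 ] [-3.14159255e+00  9.25844901e-04 -4.24803653e-01] [-0.54540592 -0.71411159  0.80739879] [-5.17340413e-01  2.17691458e-01  1.20301054e+00 -8.64320846e-05
  1.72181255e+00  1.47824660e+00] [ 0.0019501   0.00480067 -0.01350083 -0.0001865   0.0088652   0.00046779]
```

>>> carry_out --targets '[-5, 2, -9, 0, -11, 4.5, -16, 0, -15.5, 6.5, -19.5, 0, -20, 8.5, -22.5, 0, -20, 8.5, -22.5, 0]'

```text
clock: 3.3
tcp_pos: [0.5347, -0.242, 0.2194]
orientation: [3.141, 0.0, -0.425]
contact_force: [0.6, 0.6, 0.4]
width: 0.0
```

Run:
```python
from plant import arm
from h import *
o=arm.get_obs();print(o['clock'],o['tcp_pos'],o['contact_force'])
c=arm.read_camera('side');cv2.imwrite('pics/s3z.png',cv2.resize(c['img'][90:270,210:410],None,fx=4,fy=3.3,interpolation=cv2.INTER_CUBIC))
```

```text
3.3 [ 0.53465147 -0.24203937  0.21940243] [0.63853803 0.56290189 0.44143975]
```

View pics/s3z.png

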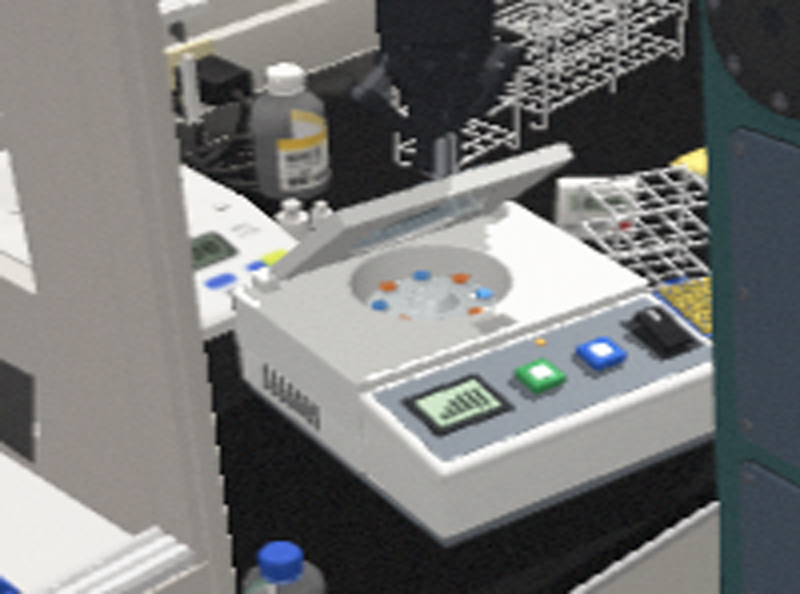

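>>> carry_out --targets '[-9.5, 4.5, -8, 0, -18, 8.5, -17.5, 0, -26, 12, -28, 0, -33, 15.5, -39, 0, -33, 15.5, -39, 0]'

```text
clock: 3.85
tcp_pos: [0.5016, -0.2265, 0.1798]
orientation: [3.142, 0.001, -0.425]
contact_force: [1.4, 0.8, 0.1]
width: -0.0003
```

Run:
```python
from plant import arm
from h import *
o=arm.get_obs();print(o['clock'],o['tcp_pos'],o['contact_force'])
c=arm.read_camera('side');cv2.imwrite('pics/s4z.png',cv2.resize(c['img'][90:270,210:410],None,fx=4,fy=3.3,interpolation=cv2.INTER_CUBIC))
```

```text
3.85 [ 0.5015987  -0.22647656  0.17978254] [1.35586412 0.8290518  0.13893338]
```

View pics/s4z.png

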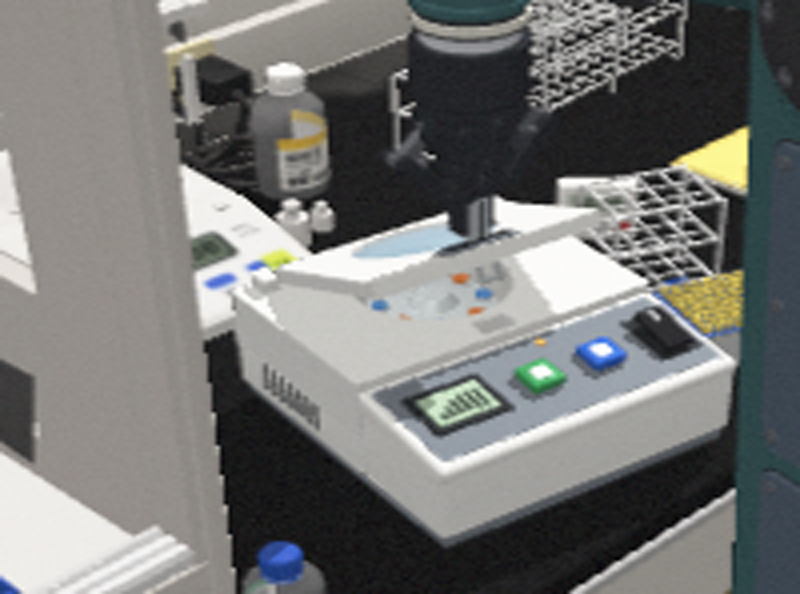

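>>> carry_out --targets '[-6, 2.5, -12, 0, -10.5, 5, -24.5, 0, -13, 6, -32, 0, -14.5, 6.5, -38, 0, -14.5, 6.5, -38, 0]'

```text
clock: 4.4
tcp_pos: [0.4878, -0.2203, 0.1423]
orientation: [-3.142, 0.0, -0.425]
contact_force: [1.3, -0.4, 1.3]
width: 0.0001
```

>>> carry_out --targets '[-1, 0.5, -4, 0, -1.5, 1, -7, 0, -2, 1, -10, 0, -2, 1, -10, 0]'

```text
clock: 4.8
tcp_pos: [0.4866, -0.2198, 0.1348]
orientation: [3.141, -0.004, -0.425]
contact_force: [1.3, 0.1, 6.6]
width: 0.0001
```

>>> carry_out --targets '[0, 0, -2, 0, -0.5, 0, -4, 0, -0.5, 0, -4, 0]'

```text
clock: 5.1
tcp_pos: [0.4858, -0.2194, 0.129]
orientation: [-3.141, -0.002, -0.425]
contact_force: [2.0, 0.5, 5.1]
width: -0.0
```

>>> carry_out --targets '[0, 0, -2, 0, 0, 0, -4, 0, 0, 0, -4, 0]'

```text
clock: 5.4
tcp_pos: [0.4859, -0.2195, 0.1287]
orientation: [3.141, -0.003, -0.425]
contact_force: [-3.3, 2.2, 18.7]
width: 0.0001
```

The lid is at its stop: TCP z is 128.7 mm and the force has risen to 18.7 N. One more short push, then I lift and look.

>>> carry_out --targets '[0, 0, -2, 0, 0, 0, -2, 0]'

```text
clock: 5.6
tcp_pos: [0.4859, -0.2195, 0.1285]
orientation: [3.141, -0.004, -0.425]
contact_force: [-6.0, 4.3, 25.4]
width: -0.0001
```

>>> carry_out --targets '[0, 0, 6, 0, 0, 0, 16, 0, 0, 0, 40, 0, 0, 0, 70, 0, 0, 0, 70, 0]'

```text
clock: 6.1
tcp_pos: [0.4865, -0.2203, 0.1961]
orientation: [3.14, -0.006, -0.425]
contact_force: [1.2, -1.1, 0.3]
width: -0.0003
```

Run:
```python
from plant import arm
from h import *
o=arm.get_obs();print(o['clock'],o['tcp_pos'],o['contact_force'])
c=arm.read_camera('side');cv2.imwrite('pics/s5z.png',cv2.resize(c['img'][90:270,210:410],None,fx=4,fy=3.3,interpolation=cv2.INTER_CUBIC))
```

```text
6.1 [ 0.48646306 -0.22034419  0.19611123] [ 1.16969123 -1.05579871  0.3333796 ]
```

View pics/s5z.png

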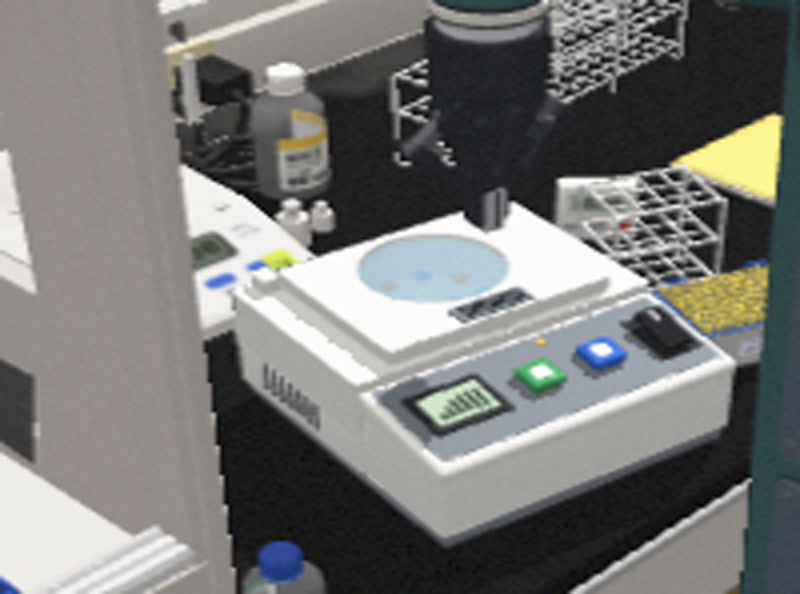

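The lid stays shut on its own with the fingers clear of it. Now over the rocker's ON end.

>>> carry_out --targets '[-32, -18, 0, 0, -64, -36, 0, 0, -95, -54, 0, 0, -95, -54, -20, 0, -95, -54, -40, 0]'

```text
clock: 6.65
tcp_pos: [0.3885, -0.2735, 0.1504]
orientation: [-3.141, 0.002, -0.427]
contact_force: [0.4, 0.1, 0.0]
width: -0.0002
```

>>> carry_out --targets '[0, 0, 0, 0, 0, 0, 0, 0]'

```text
clock: 6.85
tcp_pos: [0.3893, -0.2726, 0.1508]
orientation: [-3.141, 0.004, -0.425]
contact_force: [1.0, 0.5, 0.4]
width: 0.0003
```

Run:
```python
from plant import arm
from h import *
o=arm.get_obs();print(o['clock'],o['tcp_pos'],o['contact_force'])
c=arm.read_camera('side');cv2.imwrite('pics/s6z.png',cv2.resize(c['img'][120:270,270:410],None,fx=5,fy=4,interpolation=cv2.INTER_CUBIC))
c=arm.read_camera('wrist');cv2.imwrite('pics/w6.png',c['img'])
```

```text
6.85 [ 0.38933208 -0.27263025  0.15082414] [0.96708011 0.49888624 0.3542796 ]
```

View pics/s6z.png

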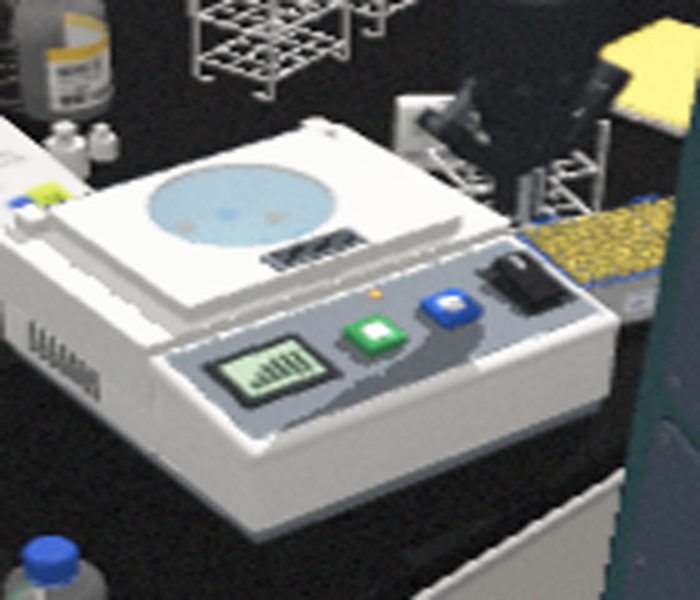

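View pics/w6.png

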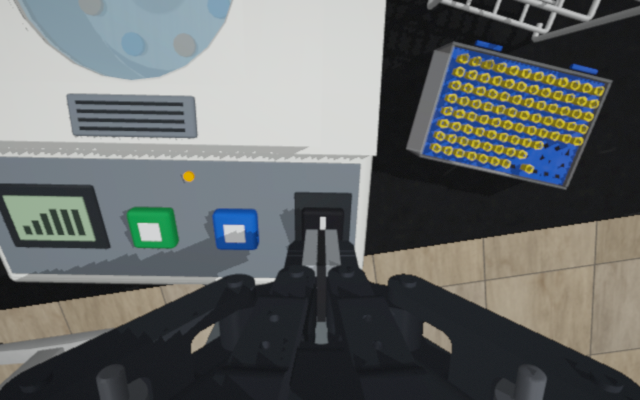

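Run:
```python
from plant import arm
from h import *
o=arm.get_obs();c=arm.read_camera('wrist')
print('tcp px',proj(c,o['tcp_pos'],o))
for n,u,v,z in [('mark',323,222,.112),('rocker rear L',303,208,.113),('rear R',343,208,.113),('recess rearL',296,193,.102),('recess rear R',351,193,.102),('blue icon',234,234,.107)]:
    print(n,np.round(1000*onz(c,u,v,z,o),1))
cv2.imwrite('pics/w7z.png',cv2.resize(c['img'][170:290,200:380],None,fx=4.4,fy=4.4,interpolation=cv2.INTER_CUBIC))
```

```text
tcp px (np.float64(322.0193663486115), np.float64(249.18234248726785))
mark [ 388.5 -273.2  112. ]
rocker rear L [ 401.  -266.5  113. ]
rear R [ 391.8 -287.   113. ]
recess rearL [ 408.1 -264.7  102. ]
recess rear R [ 394.8 -294.2  102. ]
blue icon [ 401.6 -221.3  107. ]
```

View pics/w7z.png

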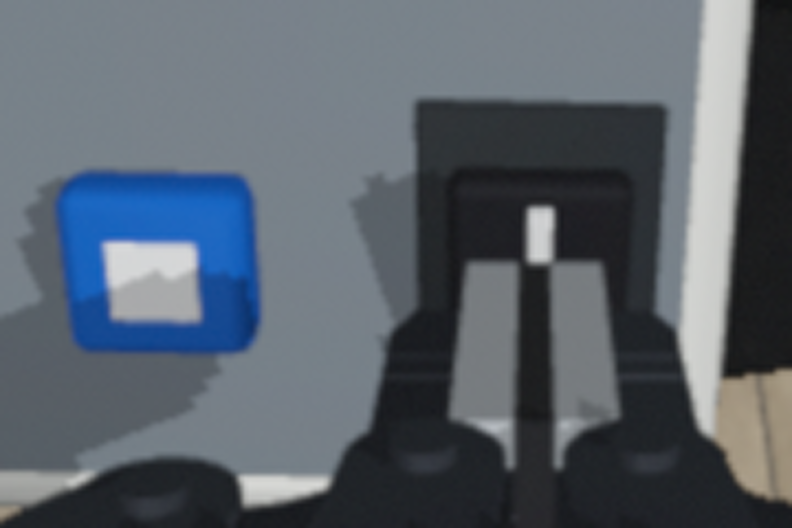

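>>> carry_out --targets '[1, -1.5, -15, 0, 1.5, -1.5, -29, 0, 1.5, -1.5, -32, 0, 1.5, -1.5, -35, 0, 1.5, -1.5, -35, 0]'

```text
clock: 7.5
tcp_pos: [0.3917, -0.2747, 0.1173]
orientation: [-3.142, 0.0, -0.425]
contact_force: [0.2, 0.0, -0.4]
width: 0.0
```

>>> carry_out --targets '[0, 0, -2, 0, 0, 0, -4, 0, 0, 0, -4, 0]'

```text
clock: 7.8
tcp_pos: [0.3925, -0.2754, 0.1143]
orientation: [3.141, -0.003, -0.425]
contact_force: [0.5, -0.9, 1.5]
width: 0.0001
```

>>> carry_out --targets '[0, 0, -2, 0, 0, 0, -3, 0, 0, 0, -3, 0]'

```text
clock: 8.1
tcp_pos: [0.3909, -0.2743, 0.1096]
orientation: [-3.141, 0.003, -0.425]
contact_force: [-0.8, 0.4, 0.2]
width: 0.0003
```

>>> carry_out --targets '[0, 0, -2, 0, 0, 0, -2, 0, 0, 0, -2, 0]'

```text
clock: 8.4
tcp_pos: [0.3909, -0.2743, 0.1094]
orientation: [-3.142, 0.002, -0.425]
contact_force: [-3.4, 3.7, 7.5]
width: -0.0001
```

>>> carry_out --targets '[0, 0, -2, 0, 0, 0, -2, 0]'

```text
clock: 8.6
tcp_pos: [0.391, -0.2744, 0.1092]
orientation: [3.141, 0.001, -0.425]
contact_force: [-5.9, 4.8, 16.9]
width: 0.0002
```

The rocker has gone over to its stop: the tip went 5 mm down and then met a firm 17 N. I'll lift and check it.

>>> carry_out --targets '[0, 0, 10, 0, 0, 0, 30, 0, 5, 20, 45, 0, 10, 50, 45, 0, 10, 50, 45, 0]'

```text
clock: 9.1
tcp_pos: [0.4017, -0.2224, 0.1513]
orientation: [-3.14, 0.001, -0.422]
contact_force: [0.0, -0.4, -0.8]
width: 0.0001
```

Run:
```python
from plant import arm
from h import *
o=arm.get_obs();print(o['clock'],o['tcp_pos'],o['contact_force'])
c=arm.read_camera('side');cv2.imwrite('pics/s8z.png',cv2.resize(c['img'][120:270,270:410],None,fx=5,fy=4,interpolation=cv2.INTER_CUBIC))
c=arm.read_camera('wrist');cv2.imwrite('pics/w8z.png',cv2.resize(c['img'][100:300,220:480],None,fx=3,fy=3,interpolation=cv2.INTER_CUBIC))
```

```text
9.1 [ 0.4017343  -0.2223605   0.15132298] [ 0.03268739 -0.43490036 -0.84640967]
```

View pics/s8z.png

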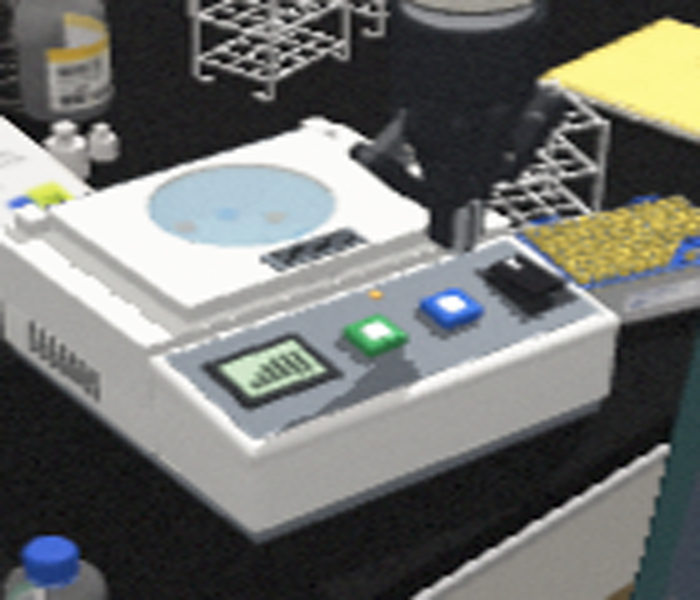

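View pics/w8z.png

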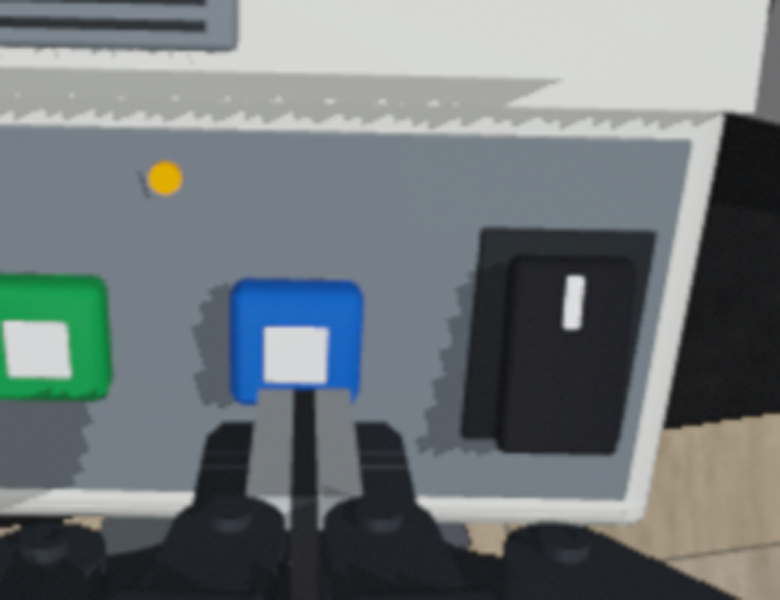

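The rocker now lies over to its ON side, the lid is still shut, and the tip stands over the blue key. Now I press it.

>>> carry_out --targets '[0, 1, -15, 0, 0, 1, -30, 0, 0, 1, -35, 0, 0, 1, -39, 0, 0, 1, -39, 0]'

```text
clock: 9.7
tcp_pos: [0.4014, -0.2241, 0.1119]
orientation: [3.142, 0.001, -0.425]
contact_force: [0.4, 0.7, 0.1]
width: -0.0
```

>>> carry_out --targets '[0, 0, -2, 0, 0, 0, -4, 0, 0, 0, -4, 0]'

```text
clock: 10.0
tcp_pos: [0.4017, -0.2239, 0.1085]
orientation: [3.141, -0.0, -0.425]
contact_force: [0.5, 0.4, -0.4]
width: -0.0002
```

>>> carry_out --targets '[0, 0, -2, 0, 0, 0, -3, 0, 0, 0, -3, 0]'

```text
clock: 10.3
tcp_pos: [0.4022, -0.2241, 0.1059]
orientation: [3.141, -0.002, -0.425]
contact_force: [1.0, 0.1, 3.2]
width: -0.0001
```

>>> carry_out --targets '[0, 0, -2, 0, 0, 0, -4, 0, 0, 0, -4, 0]'

```text
clock: 10.6
tcp_pos: [0.4027, -0.2244, 0.1028]
orientation: [3.141, -0.003, -0.425]
contact_force: [0.9, -0.5, 6.7]
width: 0.0002
```

>>> carry_out --targets '[0, 0, -1.5, 0, 0, 0, -1.5, 0, 0, 0, -1.5, 0]'

```text
clock: 10.9
tcp_pos: [0.4028, -0.2244, 0.1026]
orientation: [3.141, -0.004, -0.425]
contact_force: [-1.8, 1.3, 12.9]
width: -0.0001
```

>>> carry_out --targets '[0, 0, 0, 0, 0, 0, 0, 0, 0, 0, 0, 0]'

```text
clock: 11.2
tcp_pos: [0.4028, -0.2244, 0.1026]
orientation: [3.141, -0.004, -0.425]
contact_force: [-2.5, 1.6, 13.4]
width: 0.0002
```

Run:
```python
from plant import arm
from h import *
c=arm.read_camera('side');cv2.imwrite('pics/s9z.png',cv2.resize(c['img'][120:270,240:410],None,fx=4.5,fy=4,interpolation=cv2.INTER_CUBIC))
c=arm.read_camera('wrist');cv2.imwrite('pics/w9.png',c['img'])
o=arm.get_obs();print(o['clock'],o['tcp_pos'],o['contact_force'])
```

```text
11.3 [ 0.40277206 -0.22441607  0.10258491] [-1.46751332  2.51871436 12.66619966]
```

View pics/s9z.png

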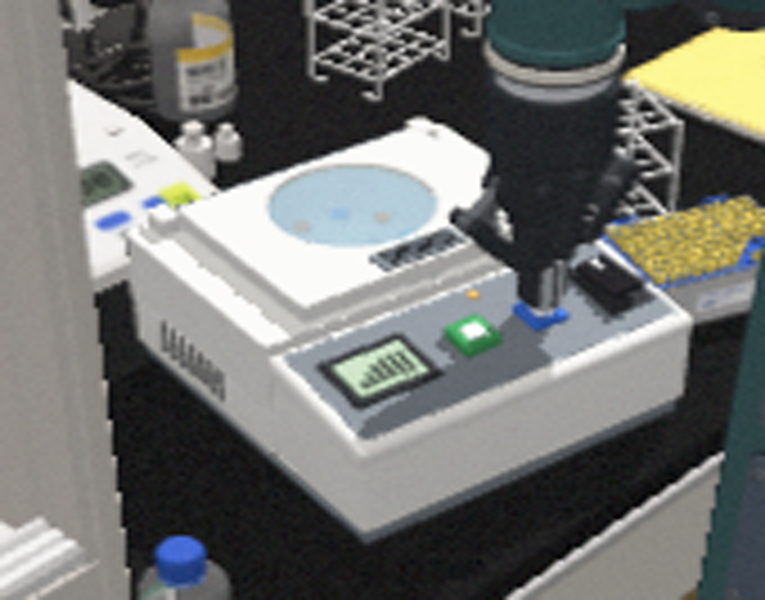

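View pics/w9.png

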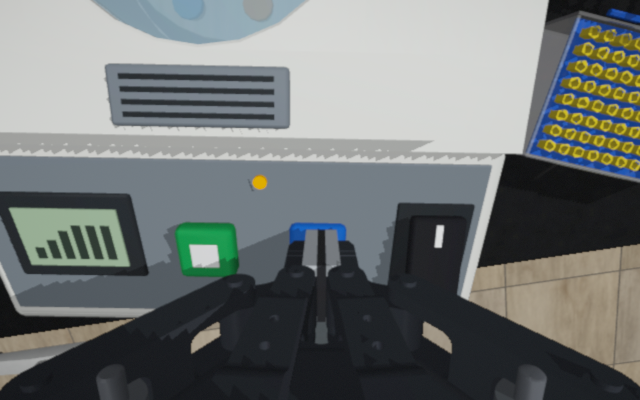

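The fingers are on the blue key, which is pressed down to the panel. The green key is up, the rocker is on, the lid is shut and nothing else has moved. I'm handing it in.

Run:
```python
from plant import arm
print(arm.job_done());o=arm.get_obs();print(o['clock'],o['tcp_pos'],o['contact_force'])
```

```text
the job is handed in; nothing more can be done
None
the job is handed in; nothing more can be done
```

I pushed the lid shut at its pad, switched the rocker on and pressed the blue key. I handed the job in at about 11.3 s with the fingers still holding the key down.

- **Lid:** I planned the push at about 1 rad/s, with a final press of about 25 N against the stop. After I lifted off, the picture showed it staying shut by itself.
- **Rocker:** the marked end went about 5 mm down and met a firm stop. The picture afterwards showed it on.
- **Blue key:** the tip went down about 5 mm from first contact and stopped at z = 102.6 mm, held there with a steady 13 N.
- **Surroundings:** the last pictures showed the green key up. The rack, tip box and bottle looked unmoved; the timer and marker were not in those final views.

No check failed or disagreed, but I could not read the joint values directly. The lid, rocker and key states come from pictures, tip heights and forces, and the hand-in gave no verdict.

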